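# Close up the dental instrument chest

## Robot

A 6-joint arm with a two-finger parallel gripper is mounted at the origin on the work surface. World frame = base frame: x ahead of the robot, y to its left, z up, the work surface at z = 0. Lengths are in m, angles in rad, forces in N, time in s.
With the tool pointing down it reaches from about 0.3 to 0.875 m from the base axis. Payload 6.4 kg.
Tool frame: the origin (TCP) lies on the centre line of the jaws, within the pads' length; the fingertips stand 17 mm ahead of it and the grasp point (between the pads) lies 2 mm behind it; z points along the fingers, x is the direction in which the jaws open and shut, and the axes are right-handed (so a half turn about z gives the same grasp; the last joint's range is limited). The gripper opens to 85 mm and grips with 20 to 120 N. Pads are 22 mm wide; open, the fingers measure 114 mm over their backs; the gripper's body (76 mm by 85 mm) begins 54 mm behind the grasp point. The pads swing forward as they close: fully open they stand 13 mm farther back than shut.
Start: joints at [-1.347, 0.181, 1.607, -0, 1.354, -0.206], TCP at [0.24, -0.523, 0.248] pointing down, gripper open.
Joint ranges: [-2.99, 2.99], [-0.89, 2.07], [0.3, 2.58], [-1.14, 4.28], [0, 2.63], [-3.12, 3.12]. Speed limits (rad/s): [2.57, 2.57, 3.01, 3.14, 3.14, 3.14].

## Interface

Orientations are given as a unit quaternion [w, x, y, z].
In Python, from bench import ctrl gives the robot as it stands.
- The arm moves only by the tool servo_tool, never from a script. Its argument "increments" is text: rows parted by semicolons, each of 5 numbers parted by spaces: the shift along the tool's x, y, z in cm, then the turn about the tool's z in rad, then the opening, from 0 (shut) to 1 (fully open). In form: dx dy dz yaw gripper; .... A call has 1 to 10 rows; each row shifts and turns the commanded pose from where the row before left it, along the tool's axes as they then stand; what a row does not reach is not made up. A row lasts 1/8 s, in which the tool goes at most 62.5 mm and 10.7 degrees, less where a joint would pass 70% of its speed; a pose out of reach is approached as far as the arm can. A call is refused whole if a number of a shift passes 6.25 or a number of a turn 0.188, either way. A call with a gripper value outside its range is refused whole. The fingers move at their own pace and stop on an object; the grip force is fixed at half the most. Time passes only in rows, so rows that do not move let the fingers close. It gives the time, the measured TCP pose, the force and the opening at its end, in the units of the state.
- ctrl.get_obs(): the state, without advancing time (a new reading comes with each control period).
- ctrl.camera(name): name is "scene" or "top"; returns (picture, depth): 420x560x3 uint8, red, green, blue; 420x560 float32, m along the optical axis (not along the pixel's ray), 0 where there is no reading.
- ctrl.camera_params(name): a dict with "mtx" (3x3 intrinsics, pixels), "distortion" ([k1, k2, p1, p2, k3] as OpenCV has them; the pictures are not rectified), "position" and "attitude" of the camera in the world. Camera axes: x right, y down, z forward; pixel columns grow to the right and rows downward; lengths in m; the calibration is good to about 2 mm. A picture is of the moment at which its call begins. camera_params takes no time and is no camera call.
- ctrl.hand_in(): hands the job in, once; it reports no verdict.
The state is a dict: "time_s": time; "q": joint angles; "dq": joint speeds; "joint_efforts": joint torques, N m; "eef_pos": TCP position; "eef_rot": TCP orientation; "wrist_force": force on the tool from outside, world axes, zero at the start; "torque": the same for the moment, N m; "opening": opening from 0.0 (shut) to 1.0 (fully open).
Only numpy, scipy, OpenCV 4.12 (cv2) and the standard library are available. Lean on these libraries where they do the work, as an engineer would, in place of code of your own. Each camera call takes 0.05 s, during which the arm holds its last target.

## Task

Close up the small instrument chest on the worktop: with the fingertips, push both of its open drawers fully home, and only then push its lid down shut, so that the lid's lip drops in front of the drawers. Only push, gently and without slamming: do not grip, pull or lift anything, and leave the things standing round the chest where they are. Finish with the hand clear of everything.

Things in the scene. Friction and masses are not known exactly. Their poses are not given: they have to be found in the camera images.
- chest: Cream laminate chest fixed to the worktop, 170 mm deep (x), 300 mm wide (y), 90 mm high under its lid. Origin: centre of its underside, on the worktop. Its x axis points from the drawer fronts to the back, y to its left seen from the robot, z up. The flush front face is at x = -85 mm. Two drawers side by side fill the lower part; above them is a shallow open tray, covered by the lid.
- left_drawer (a joint): How far the left drawer (at chest y = +73 mm) is pulled out of the chest along the chest's -x, in m; 0 is fully home. Slides with about 1.5 N of friction, stays where it is left, and ends against a rubber-cushioned stop at 0. It starts 30 to 75 mm out.
- right_drawer (a joint): The same for the right drawer (at chest y = -73 mm).
- left_drawer_bar (a point): Centre of the left drawer's handle: a level round steel bar along the chest's y, 90 mm long, 11 mm thick, 35 mm in front of the drawer's front and 50 mm above the worktop; it moves with the drawer. The front behind it is 134 mm wide, 14 to 72 mm above the worktop. Push bar or front from outside; the bar's rear (left_drawer_c8) and the front's lining (left_drawer_c9) are not touched then.
- right_drawer_bar (a point): The same point of the right drawer's handle (inner side: right_drawer_c8, right_drawer_c9).
- lid (a joint): Opening angle of the lid, in rad: 0 is shut (flat on the chest), growing as it opens upward. The hinge is stiff: the lid stays at any angle, and a push of 2 to 5 N near its free edge moves it. It starts at 0.8 to 1.15 rad.
- lid_hinge (a point): Middle of the lid's hinge line, along the chest's y at the top of its back (chest x = +85 mm, 90 mm above the worktop). The lid is a panel 8 mm thick, 304 mm wide, reaching 179 mm from the hinge, with a lip 18 mm deep under its free edge. Shut, it lies level, reaching towards the robot; open, it leans up, its outer face looking up and away from the robot.
- lid_point (a point): Point on the lid's outer (upper) face, mid-width, 140 mm from the hinge line: a good place to push. Its z axis is the outer face's normal, its x axis points along the panel towards the hinge. The lining of the lid's inner face (lid_c2) and of its lip (lid_c3) is touched only by gripping or lifting it.
- bottle: Bystander: loose white drinks bottle, 66 mm across, 210 mm tall, standing left of the chest. Origin: centre of its underside.
- glove_box: Bystander: loose brown card box, 120 x 100 x 80 mm high, right of the chest. Origin: centre of its underside.
- jar: Bystander: loose clear jar with a lid, 56 mm across, 70 mm tall, in front of the chest to the right. Origin: centre of its underside.
- block: Bystander: loose steel bur block 60 x 90 x 22 mm high, with short pins, in front of the chest to the left. Origin: centre of its underside.

How it is judged:
By the outcome, as a careful person would: the job done as asked, in the order asked, and still so for the second after the job is handed in, with the robot touching nothing.
It also fails if it takes over 58 s, if anything falls off the work surface, if the arm or the gripper's body presses on something with over 40 N, if the wrist force passes 120 N, or if a joint passes its speed limit or range.

## Working session

There is one attempt and no reset: what is moved stays moved. The work goes in short steps, Python scripts to look and compute and a tool call to move; the robot and the scene stay as the last step left them, time stands still between calls to the robot, and variables do not carry over. Pictures are saved under pics/ and viewed, and the job is handed in when it is done.

Besides the shell and the picture viewer there is one more tool, called after ">>>" as name(argument=value, ...) on one line, values as JSON. servo_tool: Moves the arm, as the interface text tells. Its arguments: {"type":"object","properties":{"increments":{"type":"string"}},"required":["increments"]}

```bash
ls; mkdir -p pics
python3 - <<'E'
from bench import ctrl
import cv2,numpy as np
print(ctrl.get_obs())
for n in("scene","top"):
    p,d=ctrl.camera(n); cv2.imwrite(f"pics/{n}0.png",p[:,:,::-1]); np.savez(f"{n}0.npz",p=p,d=d); print(ctrl.camera_params(n))
E
```

```text
pics
{'time_s': 0.0, 'q': array([-1.34736208e+00,  1.81517894e-01,  1.60798269e+00, -2.48300140e-05,
        1.35378046e+00, -2.06289384e-01]), 'dq': array([ 4.84297047e-04, -8.36063172e-05,  5.69292096e-04,  4.14896105e-04,
        5.21380033e-04,  1.06085032e-03]), 'joint_efforts': array([ 2.00165632e-03, -4.44864178e+01, -3.51335871e+01, -1.89636671e-04,
        9.02769214e-03,  4.94787443e-06]), 'eef_pos': array([ 0.23945654, -0.52221141,  0.24740937]), 'eef_rot': array([-5.83150617e-04,  8.41612574e-01, -5.40081071e-01, -6.10526668e-04]), 'wrist_force': array([-0.53657752, -0.49987507,  0.65575773]), 'torque': array([ 0.00904322, -0.01337635, -0.03410994]), 'opening': 1.0017413026455837}
{'mtx': array([[485.45150286,   0.        , 277.65706365],
       [  0.        , 485.45150286, 212.05532043],
       [  0.        ,   0.        ,   1.        ]]), 'distortion': array([-0.04732783,  0.        ,  0.        ,  0.        ,  0.        ]), 'position': array([0.71583955, 0.53487037, 1.17878363]), 'attitude': array([-0.03641147,  0.13173068,  0.96470144, -0.22510521])}
{'mtx': array([[381.54569037,   0.        , 282.7435236 ],
       [  0.        , 381.54569037, 213.06958978],
       [  0.        ,   0.        ,   1.        ]]), 'distortion': array([0.01145834, 0.        , 0.        , 0.        , 0.        ]), 'position': array([0.43740823, 0.02365417, 0.98427518]), 'attitude': array([ 0.04625783, -0.69586014,  0.71511935, -0.04736231])}
```

View pics/scene0.png

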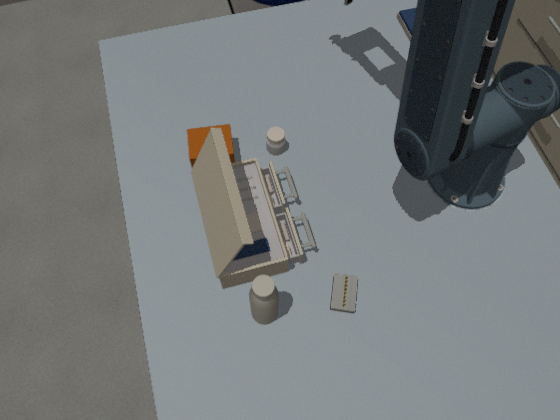

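View pics/top0.png

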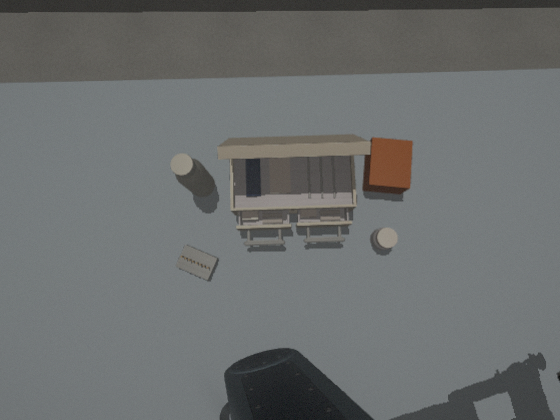

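Top view: the chest's front wall runs at about row 207 (columns 232–356). The handle bars are at (265,242) for the left drawer and (325,239) for the right. The bottle is at (183,165), the block (197,262), the jar (386,238) and the box (390,163).

```bash
cat > h.py <<'E'
import numpy as np,cv2
from scipy.spatial.transform import Rotation as R
from bench import ctrl
def cloud(n,d):
    c=ctrl.camera_params(n);K=c['mtx'];h,w=d.shape
    u,v=np.meshgrid(np.arange(w),np.arange(h))
    p=cv2.undistortPoints(np.stack([u,v],-1).reshape(-1,1,2).astype(float),K,c['distortion']).reshape(h,w,2)
    X=np.dstack([p*d[...,None],d])
    q=c['attitude'];r=R.from_quat([q[1],q[2],q[3],q[0]])
    W=r.apply(X.reshape(-1,3)).reshape(h,w,3)+c['position']
    W[d==0]=np.nan
    return W
E
python3 - <<'E'
from h import *
np.set_printoptions(precision=4,suppress=True)
for n in("top","scene"):
    d=np.load(f"{n}0.npz")['d'];W=cloud(n,d);np.save(n+"W.npy",W)
    if n=="top":
        for u,v in [(265,242),(255,242),(278,242),(325,239),(312,239),(338,238),(264,226),(324,223),(240,208),(345,206),(295,207),(234,190),(353,185),(225,152),(290,149),(365,147),(290,137),(230,139),(360,136),(183,165),(197,262),(386,238),(390,163),(100,300)]:
            print(u,v,W[v,u])
    else:
        for u,v in [(222,275),(210,135),(235,240),(225,145),(210,200),(263,285),(344,293),(276,133),(310,230),(291,185),(400,350)]: print(n,u,v,W[v,u])
E
```

```text
265 242 [0.4914 0.0656 0.0551]
255 242 [0.4921 0.0898 0.0558]
278 242 [0.4906 0.034  0.0552]
325 239 [ 0.4948 -0.0807  0.0539]
312 239 [ 0.4956 -0.0489  0.0559]
338 238 [ 0.4963 -0.1124  0.0547]
264 226 [0.5287 0.0663 0.0736]
324 223 [ 0.5321 -0.0779  0.0724]
240 208 [0.5714 0.1214 0.0905]
345 206 [ 0.5693 -0.1272  0.0909]
295 207 [ 0.5704 -0.0088  0.0889]
234 190 [0.6183 0.1372 0.0745]
353 185 [ 0.6193 -0.1486  0.0913]
225 152 [0.6598 0.1319 0.2523]
290 149 [0.6626 0.0033 0.2516]
365 147 [ 0.6621 -0.145   0.2532]
290 137 [ 0.7333 -0.0013  0.1164]
230 139 [0.7304 0.1393 0.1221]
360 136 [ 0.7703 -0.1915  0.0008]
183 165 [0.6472 0.2258 0.2095]
197 262 [0.4481 0.2378 0.0231]
386 238 [ 0.4922 -0.2246  0.0712]
390 163 [ 0.673  -0.2428  0.0818]
100 300 [0.3604 0.4863 0.0002]
scene 222 275 [0.7293 0.1437 0.0918]
scene 210 135 [ 0.6787 -0.141   0.2472]
scene 235 240 [0.6838 0.1254 0.2315]
scene 225 145 [ 0.6515 -0.103   0.2494]
scene 210 200 [ 0.7145 -0.018   0.1661]
scene 263 285 [0.6511 0.2317 0.2148]
scene 344 293 [0.4523 0.2456 0.0271]
scene 276 133 [ 0.494  -0.2267  0.0715]
scene 310 230 [0.4877 0.0725 0.0539]
scene 291 185 [ 0.4971 -0.0667  0.0532]
scene 400 350 [0.3626 0.4091 0.0004]
```

Run:
```python
import cv2
for n,b in(("top",(160,410,110,290)),("scene",(170,370,100,330))):
    im=cv2.imread(f"pics/{n}0.png")[b[2]:b[3],b[0]:b[1]]
    im=cv2.convertScaleAbs(im,alpha=1.5)
    f=3 if n=="top" else 2.5
    cv2.imwrite(f"pics/{n}0z.png",cv2.resize(im,None,fx=f,fy=f))
```

```text
(no output)
```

View pics/top0z.png

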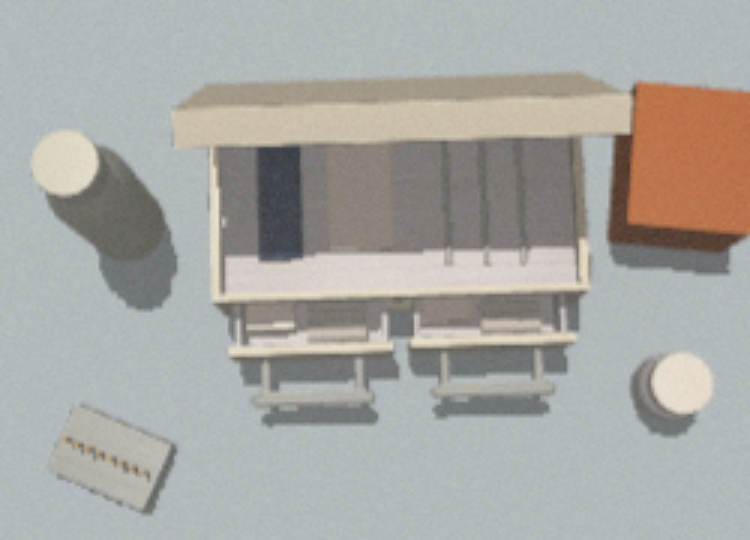

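View pics/scene0z.png

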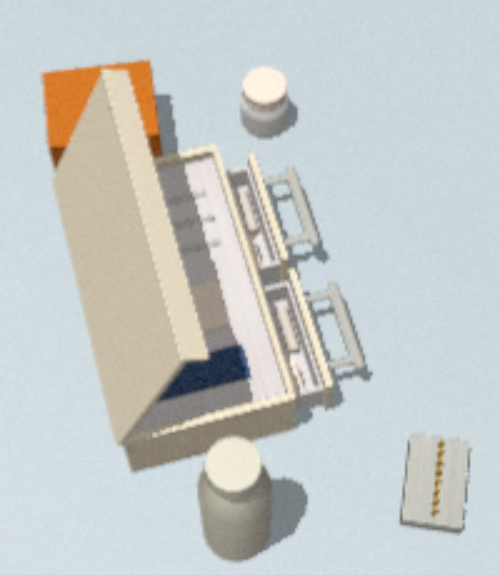

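Run:
```python
from h import *
np.set_printoptions(precision=4,suppress=True)
for n in("top","scene"):
    W=np.load(n+"W.npy");P=W.reshape(-1,3);P=P[~np.isnan(P[:,0])]
    x,y,z=P.T
    def s(m,name):
        Q=P[m]
        if len(Q)<5: print(n,name,len(Q));return
        k=np.polyfit(Q[:,1],Q[:,0],1)
        print(n,name,len(Q),'mean',Q.mean(0),'min',Q.min(0),'max',Q.max(0),'dx/dy %.4f'%k[0])
    s((z>.049)&(z<.06)&(x>.47)&(x<.51)&(y>.01)&(y<.12),'Lbar')
    s((z>.049)&(z<.06)&(x>.47)&(x<.51)&(y<-.02)&(y>-.14),'Rbar')
    s((z>.068)&(z<.078)&(x>.51)&(x<.545)&(y>.0)&(y<.15),'Lfront')
    s((z>.068)&(z<.078)&(x>.51)&(x<.545)&(y<-.01)&(y>-.15),'Rfront')
    s((z>.085)&(z<.095)&(x>.555)&(x<.59)&(abs(y)<.13),'frontedge')
    m=(z>.12)&(z<.24)&(x>.66)&(x<.75)&(abs(y)<.13)
    if n=="scene":
        Q=P[m];c=Q.mean(0);v=np.linalg.svd(Q-c,full_matrices=False);print('lid',len(Q),c,v[2][2],v[1][2]/np.sqrt(len(Q)))
        nn=v[2][2];nn=nn*np.sign(nn[2]);print('angle',np.arctan2(nn[0],nn[2]),'x at z=.098',c[0]+nn[2]/nn[0]*(c[2]-.098))
    s((z>.2)&(z<.28)&(x>.6)&(x<.75)&(abs(y)<.16),'lidtop')
```

```text
top Lbar 240 mean [0.4918 0.0679 0.0543] min [0.484  0.0193 0.0493] max [0.51   0.1172 0.0596] dx/dy -0.0049
top Rbar 228 mean [ 0.4945 -0.0777  0.0542] min [ 0.4872 -0.1274  0.0491] max [ 0.5086 -0.0293  0.0589] dx/dy -0.0066
top Lfront 182 mean [0.5281 0.0677 0.0719] min [0.5241 0.0039 0.0682] max [0.5326 0.1338 0.0765] dx/dy -0.0020
top Rfront 185 mean [ 0.5315 -0.0781  0.0718] min [ 0.5277 -0.143   0.0681] max [ 0.5361 -0.0104  0.0754] dx/dy -0.0053
top frontedge 310 mean [ 0.5694 -0.0009  0.0897] min [ 0.566  -0.1297  0.085 ] max [0.5731 0.1288 0.0939] dx/dy -0.0044
top lidtop 2489 mean [ 0.6641 -0.004   0.2468] min [ 0.6467 -0.1555  0.2001] max [0.6969 0.1483 0.2589] dx/dy -0.0064
scene Lbar 190 mean [0.4952 0.0715 0.054 ] min [0.4869 0.0208 0.0491] max [0.5099 0.1198 0.0598] dx/dy -0.0018
scene Rbar 157 mean [ 0.4978 -0.074   0.0535] min [ 0.4906 -0.1272  0.0491] max [ 0.5091 -0.0263  0.0595] dx/dy -0.0032
scene Lfront 165 mean [0.5316 0.071  0.0717] min [0.5266 0.0031 0.068 ] max [0.5358 0.1367 0.0763] dx/dy -0.0044
scene Rfront 133 mean [ 0.5347 -0.0736  0.0713] min [ 0.5303 -0.1434  0.068 ] max [ 0.5387 -0.0107  0.0762] dx/dy -0.0007
scene frontedge 243 mean [0.5727 0.006  0.0895] min [ 0.5691 -0.129   0.0852] max [0.5762 0.1294 0.0946] dx/dy -0.0055
lid 2371 [0.7064 0.0069 0.183 ] [-0.9119 -0.0054 -0.4105] 0.0008037077704828329
angle 1.1478300523444578 x at z=.098 0.7446549796260455
scene lidtop 2734 mean [0.6748 0.0083 0.2391] min [ 0.6494 -0.1562  0.2001] max [0.7001 0.1505 0.2609] dx/dy -0.0042
```

>>> servo_tool(increments="0 0 0 0.143 0; 0 0 0 0.143 0; 0 0 0 0.143 0; -4 -2 0 0 0; -5 -2 0 0 0; -5 -2 0 0 0; -5 -2 0 0 0; -5 -2 0 0 0; -5 -2 0 0 0; -5 -2 0 0 0")

```text
time_s: 1.35
eef_pos: [0.3795, -0.1809, 0.2482]
eef_rot: [-0.0, 0.707, -0.707, 0.0]
wrist_force: [0.6, -1.1, 0.6]
opening: 0.0
```

>>> servo_tool(increments="-4 -2 0 0 0; -4 -2 0 0 0; -2.6 -2 0 0 0; 0 -0.5 4 0 0; 0 0 5 0 0; 0 0 5 0 0; 0 0 3 0 0; 0 0 2.5 0 0; 0 0 0 0 0")

```text
time_s: 2.48
eef_pos: [0.4423, -0.0757, 0.0514]
eef_rot: [0.001, 0.707, -0.707, -0.002]
wrist_force: [-0.1, -0.9, 0.5]
opening: 0.004
```

Run:
```python
from h import *
for n in("scene","top"):
    p,d=ctrl.camera(n);cv2.imwrite(f"pics/{n}1.png",cv2.resize(p[100:330,150:430,::-1],None,fx=2.5,fy=2.5))
    W=cloud(n,d);P=W.reshape(-1,3)
    m=(P[:,2]>.02)&(P[:,2]<.2)&(P[:,0]>.4)&(P[:,0]<.486)&(abs(P[:,1]+.077)<.08)
    for z in np.arange(.02,.2,.02):
        q=P[m&(abs(P[:,2]-z)<.01)]
        if len(q): print(n,round(z,2),len(q),q.min(0),q.max(0))
```

```text
scene 0.04 13 [ 0.44567534 -0.07957387  0.03771671] [ 0.45421518 -0.05977726  0.04998972]
scene 0.06 13 [ 0.44906414 -0.07670523  0.05108744] [ 0.45383097 -0.05800163  0.06938555]
scene 0.08 28 [ 0.43756388 -0.08521367  0.0706837 ] [ 0.456148   -0.04147505  0.08965994]
scene 0.1 37 [ 0.44057176 -0.08806184  0.09053914] [ 0.46042063 -0.0284281   0.10838495]
scene 0.12 87 [ 0.4306866  -0.08040872  0.11107841] [ 0.46025216 -0.01053188  0.1299423 ]
scene 0.14 73 [ 0.43406941 -0.06301095  0.13052587] [ 0.46257604 -0.01384849  0.14984936]
scene 0.16 65 [ 0.41762889 -0.08070635  0.15050281] [ 0.48064053 -0.03344561  0.16984925]
scene 0.18 133 [ 0.41225967 -0.0885556   0.17013963] [ 0.48073001 -0.03506088  0.18965034]
top 0.12 4 [ 0.44725513 -0.01750473  0.12404679] [ 0.45390964 -0.01485814  0.12828681]
```

View pics/scene1.png

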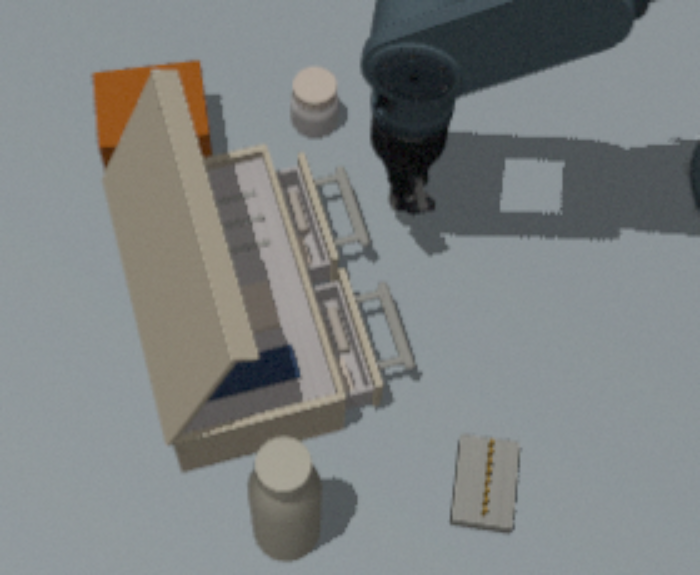

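>>> servo_tool(increments="0 -1 0 0 0; 0 -1 0 0 0; 0 -0.5 0 0 0; 0 -0.4 0 0 0; 0 -0.4 0 0 0; 0 -0.4 0 0 0; 0 -0.4 0 0 0; 0 -0.4 0 0 0; 0 -0.4 0 0 0; 0 -0.4 0 0 0")

```text
time_s: 3.82
eef_pos: [0.4974, -0.0764, 0.0532]
eef_rot: [0.0, 0.707, -0.707, -0.0]
wrist_force: [-0.7, 1.3, -0.2]
opening: -0.002
```

>>> servo_tool(increments="0 -0.3 0 0 0; 0 -0.3 0 0 0; 0 -0.2 0 0 0; 0 -0.2 0 0 0; 0 -0.2 0 0 0; 0 -0.1 0 0 0; 0 -0.1 0 0 0; 0 -0.1 0 0 0")

```text
time_s: 4.82
eef_pos: [0.5123, -0.0765, 0.0533]
eef_rot: [0.0, 0.707, -0.707, -0.0]
wrist_force: [-1.9, 0.8, -0.5]
opening: 0.0
```

>>> servo_tool(increments="0 -0.1 0 0 0; 0 -0.1 0 0 0; 0 -0.1 0 0 0; 0 -0.1 0 0 0")

```text
time_s: 5.32
eef_pos: [0.5163, -0.0765, 0.0533]
eef_rot: [0.0, 0.707, -0.707, -0.0]
wrist_force: [-1.0, 1.7, -0.8]
opening: -0.003
```

>>> servo_tool(increments="0 -0.1 0 0 0; 0 -0.1 0 0 0; 0 -0.1 0 0 0")

```text
time_s: 5.7
eef_pos: [0.5184, -0.0764, 0.0531]
eef_rot: [0.001, 0.708, -0.707, -0.001]
wrist_force: [-7.9, 0.5, 4.2]
opening: 0.005
```

>>> servo_tool(increments="0 -0.1 0 0 0; 0 0 0 0 0")

```text
time_s: 5.95
eef_pos: [0.5184, -0.0764, 0.0531]
eef_rot: [0.001, 0.708, -0.707, -0.002]
wrist_force: [-10.4, 0.9, 5.9]
opening: -0.004
```

>>> servo_tool(increments="0 1 0 0 0; 0 3 0 0 0; 0 3.3 0 0 0; -3.6 0 0 0 0; -5 0 0 0 0; -4 0 0 0 0; -2 0 0 0 0; 0 0 0 0 0; 0 -1 0 0 0; 0 -1 0 0 0")

```text
time_s: 7.2
eef_pos: [0.4685, 0.0685, 0.0536]
eef_rot: [0.0, -0.707, 0.707, -0.001]
wrist_force: [1.0, -0.7, 0.7]
opening: 0.006
```

>>> servo_tool(increments="0 -0.4 0 0 0; 0 -0.4 0 0 0; 0 -0.4 0 0 0; 0 -0.4 0 0 0; 0 -0.4 0 0 0; 0 -0.4 0 0 0; 0 -0.4 0 0 0; 0 -0.4 0 0 0; 0 -0.4 0 0 0; 0 -0.3 0 0 0")

```text
time_s: 8.45
eef_pos: [0.5064, 0.0696, 0.0533]
eef_rot: [-0.0, 0.707, -0.707, -0.0]
wrist_force: [-2.4, -0.7, -0.8]
opening: 0.003
```

>>> servo_tool(increments="0 -0.2 0 0 0; 0 -0.2 0 0 0; 0 -0.2 0 0 0; 0 -0.1 0 0 0; 0 -0.1 0 0 0; 0 -0.1 0 0 0; 0 -0.1 0 0 0; 0 -0.1 0 0 0; 0 -0.1 0 0 0")

```text
time_s: 9.57
eef_pos: [0.5176, 0.0696, 0.0532]
eef_rot: [0.0, 0.707, -0.707, -0.001]
wrist_force: [-6.3, 0.8, 3.1]
opening: -0.003
```

>>> servo_tool(increments="0 -0.1 0 0 0; 0 0 0 0 0")

```text
time_s: 9.82
eef_pos: [0.5176, 0.0696, 0.0531]
eef_rot: [0.001, 0.708, -0.707, -0.001]
wrist_force: [-7.4, 0.3, 4.6]
opening: 0.001
```

>>> servo_tool(increments="0 -0.1 0 0 0; 0 0 0 0 0; 0 1 0 0 0; 0 3 0 0 0; 0 4 0 0 0; 0 0 -5 0 0; 0 0 -5 0 0; 0 0 -6 0 0; 0 0 -6 0 0; 0 0 -6 0 0")

```text
time_s: 11.08
eef_pos: [0.4402, 0.0693, 0.3358]
eef_rot: [-0.001, 0.707, -0.707, 0.001]
wrist_force: [0.7, 0.4, -0.4]
opening: -0.002
```

Run:
```python
from h import *
np.set_printoptions(precision=4,suppress=True)
print(ctrl.get_obs()['eef_pos'])
for n in("scene","top"):
    p,d=ctrl.camera(n);cv2.imwrite(f"pics/{n}2.png",cv2.resize(p[100:330,150:430,::-1],None,fx=2.5,fy=2.5))
    P=cloud(n,d).reshape(-1,3);x,y,z=P.T
    for nm,y0 in(('L',.07),('R',-.076)):
        m=(z>.049)&(z<.06)&(x>.5)&(x<.545)&(abs(y-y0)<.04)
        print(n,nm,'bar',m.sum(),P[m].mean(0) if m.any() else '')
        m=(z>.066)&(z<.078)&(x>.545)&(x<.58)&(abs(y-y0)<.06)
        print(n,nm,'front',m.sum(),P[m].mean(0) if m.any() else '')
```

```text
[0.4402 0.0693 0.3358]
scene L bar 151 [0.5358 0.0699 0.054 ]
scene L front 77 [0.5774 0.0698 0.0744]
scene R bar 123 [ 0.5366 -0.0757  0.0545]
scene R front 64 [ 0.5775 -0.0727  0.0747]
top L bar 10 [0.5374 0.0308 0.0538]
top L front 139 [0.574  0.069  0.0747]
top R bar 176 [ 0.5331 -0.076   0.0543]
top R front 122 [ 0.5743 -0.0759  0.0748]
```

View pics/scene2.png

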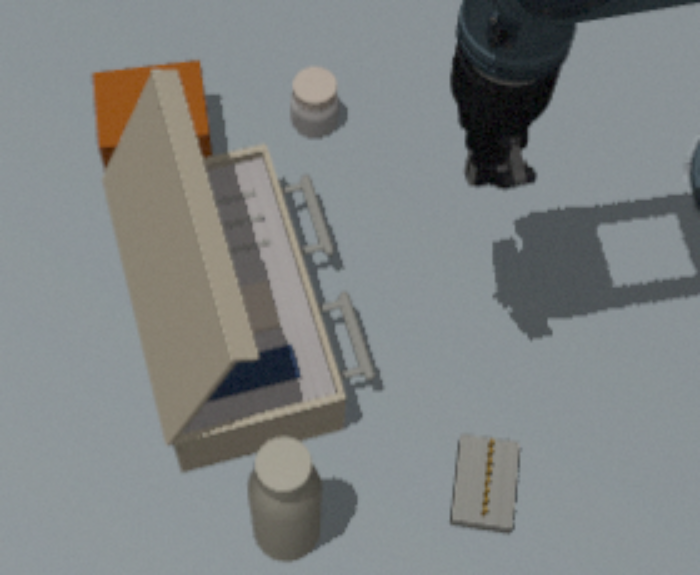

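View pics/top2.png

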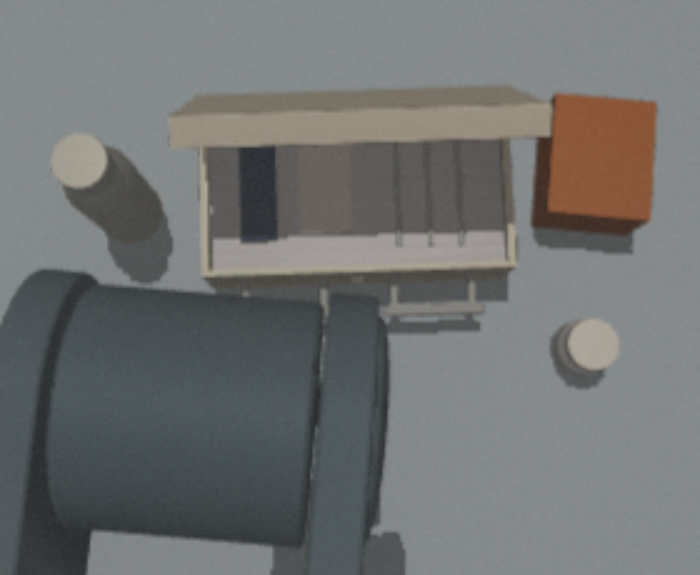

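>>> servo_tool(increments="1.5 -4 0 0 0; 1.5 -4 0 0 0; 1.5 -4 0 0 0; 1.5 -5 0 0 0; 1.2 -5 0 0 0; 0 -5 0 0 0; 0 -2 0 0 0; 0 0 0 0 0")

```text
time_s: 12.18
eef_pos: [0.731, -0.0027, 0.3315]
eef_rot: [0.0, 0.707, -0.707, -0.0]
wrist_force: [-0.9, 1.1, 0.0]
opening: -0.0
```

Run:
```python
import numpy as np
hx,hz,r=.738,.09,.15
th=np.append(np.arange(1.148,0,-.04),0)
X=hx-r*np.cos(th)+.008*np.sin(th)+.011; Z=hz+r*np.sin(th)+.008*np.cos(th)+.017
for i,t in enumerate(th): print('%.2f x%.4f z%.4f'%(t,X[i],Z[i]), '' if i==0 else '  0 %.2f %.2f 0 0;'%((X[i-1]-X[i])*100,(Z[i-1]-Z[i])*100))
```

```text
1.15 x0.6947 z0.2471 
1.11 x0.6892 z0.2448   0 0.56 0.23 0 0;
1.07 x0.6837 z0.2423   0 0.55 0.25 0 0;
1.03 x0.6784 z0.2396   0 0.54 0.27 0 0;
0.99 x0.6731 z0.2366   0 0.52 0.29 0 0;
0.95 x0.6680 z0.2335   0 0.51 0.31 0 0;
0.91 x0.6630 z0.2302   0 0.50 0.33 0 0;
0.87 x0.6582 z0.2266   0 0.49 0.35 0 0;
0.83 x0.6534 z0.2229   0 0.47 0.37 0 0;
0.79 x0.6489 z0.2190   0 0.46 0.39 0 0;
0.75 x0.6445 z0.2149   0 0.44 0.41 0 0;
0.71 x0.6403 z0.2106   0 0.42 0.43 0 0;
0.67 x0.6362 z0.2062   0 0.41 0.44 0 0;
0.63 x0.6323 z0.2016   0 0.39 0.46 0 0;
0.59 x0.6286 z0.1969   0 0.37 0.47 0 0;
0.55 x0.6251 z0.1920   0 0.35 0.49 0 0;
0.51 x0.6218 z0.1870   0 0.33 0.50 0 0;
0.47 x0.6187 z0.1818   0 0.31 0.51 0 0;
0.43 x0.6159 z0.1765   0 0.29 0.53 0 0;
0.39 x0.6132 z0.1712   0 0.27 0.54 0 0;
0.35 x0.6107 z0.1657   0 0.25 0.55 0 0;
0.31 x0.6085 z0.1601   0 0.22 0.56 0 0;
0.27 x0.6065 z0.1544   0 0.20 0.57 0 0;
0.23 x0.6047 z0.1487   0 0.18 0.57 0 0;
0.19 x0.6031 z0.1429   0 0.16 0.58 0 0;
0.15 x0.6018 z0.1370   0 0.13 0.59 0 0;
0.11 x0.6007 z0.1311   0 0.11 0.59 0 0;
0.07 x0.5999 z0.1252   0 0.08 0.59 0 0;
0.03 x0.5993 z0.1192   0 0.06 0.60 0 0;
0.00 x0.5990 z0.1150   0 0.03 0.42 0 0;
```

>>> servo_tool(increments="0 0 3 0 0; 0 0 3 0 0; 0 0 2 0 0; 0 0.5 0.5 0 0; 0 0.8 0 0 0; 0 0.6 0 0 0; 0 0.4 0 0 0; 0 0.4 0 0 0; 0 0.4 0 0 0; 0 0.3 0 0 0")

```text
time_s: 13.42
eef_pos: [0.696, -0.0024, 0.2483]
eef_rot: [0.0, 0.707, -0.707, -0.0]
wrist_force: [0.3, 0.3, -0.6]
opening: -0.0
```

>>> servo_tool(increments="0 0.5 0.2 0 0; 0 0.5 0.3 0 0; 0 0.5 0.3 0 0; 0 0.5 0.3 0 0; 0 0.5 0.3 0 0; 0 0.5 0.3 0 0; 0 0.5 0.3 0 0")

```text
time_s: 14.3
eef_pos: [0.6609, -0.0024, 0.2278]
eef_rot: [0.0, 0.707, -0.707, -0.0]
wrist_force: [2.0, -1.4, 0.3]
opening: 0.0
```

>>> servo_tool(increments="0 0.5 0.4 0 0; 0 0.5 0.4 0 0; 0 0.5 0.4 0 0; 0 0.4 0.4 0 0; 0 0.4 0.4 0 0; 0 0.4 0.4 0 0; 0 0.4 0.5 0 0; 0 0.4 0.5 0 0")

```text
time_s: 15.3
eef_pos: [0.6259, -0.0024, 0.1939]
eef_rot: [-0.0, 0.707, -0.707, -0.0]
wrist_force: [2.4, -0.2, 1.6]
opening: -0.002
```

Run:
```python
from h import *
p,d=ctrl.camera("scene");cv2.imwrite("pics/scene3.png",cv2.resize(p[50:330,150:430,::-1],None,fx=2,fy=2))
```

```text
(no output)
```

View pics/scene3.png

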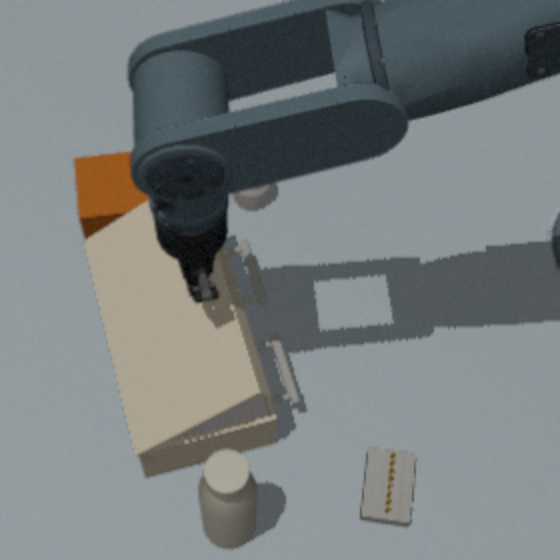

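The lid is about half closed, with the fingertips on its outer face near the free edge at about (200,295) in the crop. I'll continue the arc.

>>> servo_tool(increments="0 0.3 0.5 0 0; 0 0.3 0.5 0 0; 0 0.3 0.5 0 0; 0 0.3 0.5 0 0; 0 0.2 0.5 0 0; 0 0.2 0.5 0 0; 0 0.2 0.5 0 0; 0 0.2 0.5 0 0; 0 0.2 0.5 0 0; 0 0.1 0.5 0 0")

```text
time_s: 16.6
eef_pos: [0.603, -0.0024, 0.144]
eef_rot: [0.0, 0.707, -0.707, -0.0]
wrist_force: [-0.8, -0.0, 0.8]
opening: -0.0
```

>>> servo_tool(increments="0 0.1 0.4 0 0; 0 0.1 0.4 0 0; 0 0.1 0.4 0 0; 0 0 0.4 0 0; 0 0 0.3 0 0; 0 0 0.3 0 0; 0 0 0.2 0 0; 0 0 0.2 0 0")

```text
time_s: 17.6
eef_pos: [0.6002, -0.0024, 0.1182]
eef_rot: [-0.0, 0.707, -0.707, -0.0]
wrist_force: [-0.5, 0.6, 1.0]
opening: -0.002
```

>>> servo_tool(increments="0 0 0.1 0 0; 0 0 0.1 0 0; 0 0 0.1 0 0; 0 0 0.1 0 0")

```text
time_s: 18.1
eef_pos: [0.6003, -0.0024, 0.115]
eef_rot: [0.0, 0.707, -0.707, 0.0]
wrist_force: [-5.5, 0.3, 10.6]
opening: 0.0
```

>>> servo_tool(increments="0 0 0.1 0 0; 0 0 0 0 0")

```text
time_s: 18.35
eef_pos: [0.6003, -0.0024, 0.115]
eef_rot: [0.0, 0.707, -0.707, 0.0]
wrist_force: [-7.1, 0.7, 13.2]
opening: 0.001
```

The lid is down on its stop: the height no longer changes and the force rises. I'll retreat and check.

>>> servo_tool(increments="0 0 -0.5 0 0; 0 0 -2 0 0; 0 0 -5 0 0; 0 0 -6 0 0; 0 0 -6 0 0; 0 4 -2 0 0; 0 5 0 0 0; 0 5 0 0 0; 0 5 0 0 0; 0 0 0 0 0")

```text
time_s: 19.6
eef_pos: [0.4081, -0.0022, 0.3296]
eef_rot: [-0.001, 0.707, -0.707, 0.001]
wrist_force: [-1.1, -1.0, 0.4]
opening: -0.0
```

>>> servo_tool(increments="5 0 0 0 0; 5 0 0 0 0; 5 0 0 0 0; 5 0 0 0 0; 5 0 0 0 0; 5 0 0 0 0; 0 0 0 0 0")

```text
time_s: 20.48
eef_pos: [0.4106, -0.3061, 0.3284]
eef_rot: [-0.0, -0.706, 0.708, -0.0]
wrist_force: [0.2, -0.1, 0.2]
opening: 0.0
```

Run:
```python
from h import *
np.set_printoptions(precision=4,suppress=True)
o=ctrl.get_obs();print(o['eef_pos'],o['wrist_force'],o['time_s'])
for n in("scene","top"):
    p,d=ctrl.camera(n);cv2.imwrite(f"pics/{n}4.png",p[:,:,::-1])
    cv2.imwrite(f"pics/{n}4z.png",cv2.resize(p[100:330,150:430,::-1],None,fx=2.5,fy=2.5))
    P=cloud(n,d).reshape(-1,3);x,y,z=P.T
    for nm,y0 in(('L',.07),('R',-.076)):
        m=(z>.049)&(z<.06)&(x>.5)&(x<.545)&(abs(y-y0)<.04)
        print(n,nm,'bar',m.sum(),P[m].mean(0) if m.any() else '')
    m=(x>.58)&(x<.72)&(abs(y)<.13)&(z>.05)&(z<.2)
    A=np.c_[P[m][:,:2],np.ones(m.sum())];print(n,'lid plane',np.linalg.lstsq(A,P[m][:,2],rcond=None)[0],P[m][:,2].mean(), P[m][:,2].max())
    q=np.load(f"{n}0.npz");e=np.abs(cloud(n,d)-cloud(n,q['d']))[...,2]
    B=cloud(n,q['d'])
    for nm,(bx,by,h) in dict(bottle=(.648,.228,.21),block=(.45,.24,.023),jar=(.493,-.225,.071),box=(.673,-.243,.081)).items():
        W=cloud(n,d);f=lambda W:np.array([W[k][:2] if 0 else 0])
        r=[]
        for V in(B,W):
            Q=V.reshape(-1,3);mm=(np.hypot(Q[:,0]-bx,Q[:,1]-by)<.06)&(abs(Q[:,2]-h)<.006);r.append((Q[mm].mean(0)[:2],mm.sum()))
        print(n,nm,r)
```

```text
[ 0.4106 -0.3061  0.3284] [ 0.2421 -0.0607  0.1926] 20.475
scene L bar 148 [0.5356 0.0702 0.0537]
scene R bar 123 [ 0.5366 -0.0759  0.0542]
scene lid plane [0.0017 0.0011 0.0965] 0.09763012087818368 0.10530524724804757
scene bottle [(array([0.6515, 0.2308]), np.int64(401)), (array([0.6516, 0.231 ]), np.int64(402))]
scene block [(array([0.451 , 0.2423]), np.int64(819)), (array([0.4507, 0.2422]), np.int64(820))]
scene jar [(array([ 0.4968, -0.2249]), np.int64(208)), (array([ 0.496 , -0.2248]), np.int64(212))]
scene box [(array([ 0.6792, -0.2552]), np.int64(537)), (array([ 0.6745, -0.2412]), np.int64(1136))]
top L bar 186 [0.5326 0.0699 0.0542]
top R bar 173 [ 0.533  -0.0764  0.0541]
top lid plane [-0.0007 -0.0006  0.0982] 0.09772569231444826 0.10357174576406725
top bottle [(array([0.648 , 0.2295]), np.int64(408)), (array([0.6483, 0.2296]), np.int64(404))]
top block [(array([0.4473, 0.2402]), np.int64(824)), (array([0.4473, 0.2402]), np.int64(831))]
top jar [(array([ 0.4931, -0.2261]), np.int64(336)), (array([ 0.493, -0.226]), np.int64(337))]
top box [(array([ 0.6725, -0.2431]), np.int64(1709)), (array([ 0.6726, -0.2431]), np.int64(1720))]
```

View pics/scene4z.png

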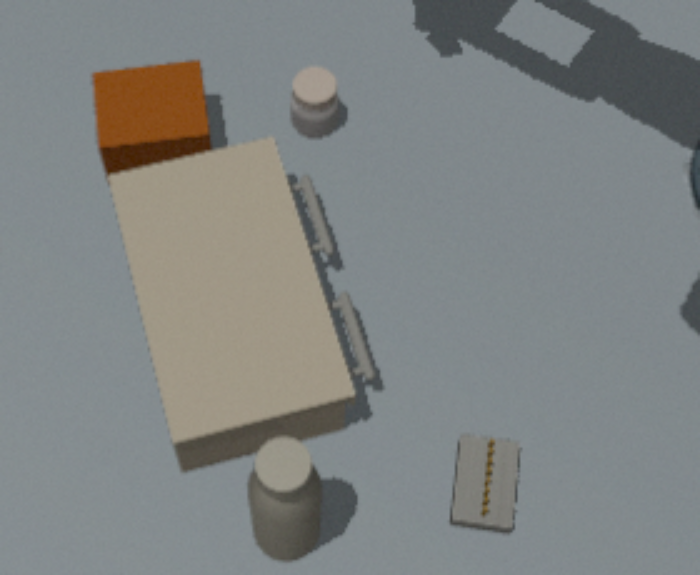

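View pics/top4.png

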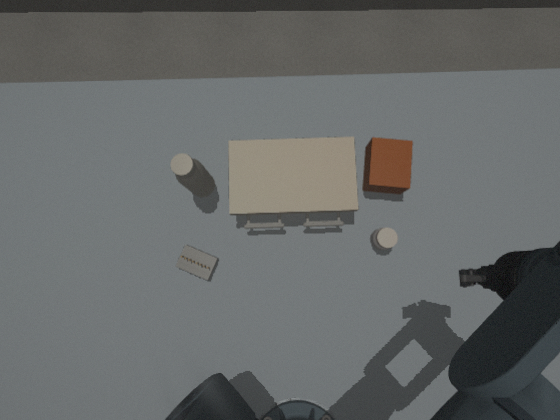

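The lid is flat at 97.7 mm (it should be 98) and the drawers are home. In the top view the bystanders stand where they started, and the hand is clear of everything.

```bash
python3 -c "
from bench import ctrl
print(ctrl.hand_in())"
```

```text
the job is handed in; nothing more can be done
None
```

The chest is closed and the job is handed in at about 20.5 s. With the fingers shut, I pushed the right drawer home, then the left, each by its handle bar. Then I pushed the lid down along its arc from the outside.

- **Drawers:** each was pushed until the hand stopped advancing against its stop, at about 7 to 10 N. Both handle bars ended within 1 mm of each other, at x of about 0.533 m in the top view and 0.536 m in the scene view. The two cameras disagree by about 3 mm throughout.
- **Lid:** its top face measured level within 0.002 rad at 97.7 mm in both views, where 98 mm was expected. The last push was about 13 N.
- **Things round the chest:** bottle, block and jar had moved less than 1 mm between the first and last pictures. The box had not moved in the top view. Its scene-view figures differ by about 14 mm because the open lid hid part of it at first.
- **Hand:** it finished clear at (0.41, -0.31, 0.33), with no contact force beyond sensor noise.

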